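Turn the condiment carousel to bring the pepper mill to the front

ROBOT

A 7-joint arm with a two-finger parallel gripper is mounted at the origin on a cart in front of the work surface, level with it; the furniture and walls round the work are solid. World frame = base frame: x ahead of the robot, y to its left, z up, the work surface at z = 0. Lengths are in m, angles in rad, forces in N, time in s.
With the tool pointing down it reaches from about 0.425 to 1.025 m from the base axis. Payload 3.6 kg.
Tool frame: the origin (TCP) lies midway between the tips of the shut fingers; the grasp point (between the pads) lies 19 mm behind it; z points along the fingers, y is the direction in which the jaws open and shut (so a half turn about z gives the same grasp; the last joint's range is limited). The gripper opens to 85 mm and grips with 20 to 120 N. Pads are 22 mm wide; open, the fingers measure 114 mm over their backs; the gripper's body (76 mm by 85 mm) begins 54 mm behind the grasp point. The pads swing forward as they close: fully open they stand 13 mm farther back than shut.
Start: joints at [1.131, 0.591, 0.048, 1.609, -0.033, 0.943, -0.034], TCP at [0.246, -0.682, 0.231] pointing down, gripper open.
Joint ranges: [-2.69, 2.69], [-0.47, 2.24], [-1.27, 1.36], [0.19, 2.51], [-1.53, 4.68], [0.08, 2.07], [-3.09, 3.09]. Speed limits (rad/s): [2.57, 2.57, 3.14, 3.14, 3.14, 3.14, 3.14].

INTERFACE

Orientations are given as a 3x3 rotation matrix whose columns are the frame's x, y, z axes.
In Python, from rig import sense, get_image, camera_model, r, look_for, regions_of gives the robot as it stands.
- The arm moves only by the shell command python3 -m jog 'ROWS' [OPENING] [FORCE]. ROWS is JSON, a list of rows, each an object of numbers: "tx", "ty", "tz": the shift along the tool's x, y, z in mm; "ax", "ay", "az": the turn, a rotation vector about the tool's x, y, z in rad. In form: [{"tx": .., "ty": .., "tz": .., "ax": .., "ay": .., "az": ..}, ...]. A call has 1 to 12 rows; each row shifts and turns the pose as measured when the row begins, along the tool's axes as they then stand; what a row does not reach is not made up. A row lasts 1/12 s, in which the tool goes at most 41.7 mm and 7.16 degrees, less where a joint would pass 70% of its speed; a pose out of reach is approached as far as the arm can. A call is refused whole if a number of a shift passes 41.7 or a number of a turn 0.125, either way. A call with a gripper value outside its range is refused whole. OPENING is the opening, from 0 (shut) to 1 (fully open), set as the call begins (- or left out, the last holds). The fingers move at their own pace and stop on an object; FORCE is the grip in N (left out, the last holds). Time passes only in rows, so rows that do not move let the fingers close. It gives the time, the measured TCP pose, the force and the opening at its end, in the units of the state.
- sense(): the state, without advancing time (a new reading comes with each control period).
- get_image(name): name is "scene" or "top" or "wrist"; returns (picture, depth): 384x512x3 uint8, red, green, blue; 384x512 float32, m along the optical axis (not along the pixel's ray), 0 where there is no reading.
- camera_model(name): a dict with "vfov" (degrees; the focal length in pixels is half the picture's height over the tangent of half this angle, whatever the lens; pixels are square), "cx", "cy" (the principal point, pixels), "position" and "attitude" of the camera in the world. Camera axes: x right, y down, z forward; pixel columns grow to the right and rows downward; lengths in m; the calibration is good to about 2 mm. A picture is of the moment at which its call begins: read the wrist's pose just before it. camera_model takes no time and is no camera call; for the wrist camera it gives the pose at the moment of the call.
- r.sign_off(): hands the job in, once; it reports no verdict.
Trained networks look in the newest picture that a camera, given by its name, has taken for a name from the list of things; names that differ only in an ending like _2 or _b are one class to them, and where a whole thing is asked for, a point or a joint stands for the part that bears it (a point fixed in the world has none). Each returns a list of dicts, best first, with "conf" (0 to 1); they miss things now and then, are a little off and sometimes report something else, mostly with a low value. They report only what shows in the picture. A call takes as long as a camera call.
- look_for(target, camera): "pixel" ([column, row] in pixels, amid what is visible of it).
- regions_of(target, camera): "mask" (384x512 bool, what is visible of it) and "pixel" ([column, row] in pixels, amid what is visible of it).
The state is a dict: "t": time; "joint_positions": joint angles; "dq": joint speeds; "joint_torque": joint torques, N m; "position": TCP position; "ee_rot": TCP orientation; "force": force on the tool from outside, world axes, zero at the start; "ft_torque": the same for the moment, N m; "opening": finger opening in m.
Only numpy, scipy, OpenCV 4.12 (cv2) and the standard library are available. Lean on these libraries where they do the work, as an engineer would, in place of code of your own. Each camera call takes 0.05 s, during which the arm holds its last target.

TASK

Turn the condiment carousel by gently pushing on the arms of its three-armed top handle, without pinching them, until the pepper mill stands in line with the metal tongue that sticks out from under the tray, centred on it, then take the hand away. Do not touch, lift or tip the mill and the two jars on the carousel; they ride round in their places. Leave everything that stands around it alone.

Things in the scene. Friction and masses are not known exactly. Their poses are not given: they have to be found in the camera images.
- foot: Fixed dark steel foot of the carousel, flat on the worktop: a disc of 160 mm diameter, 12 mm high, under the tray, with one flat tongue 30 mm wide and 8 mm thick with a rounded end, which sticks out to 170 mm from the axis (55 mm past the tray's edge) along the foot's own -x axis, roughly towards the robot. Origin: centre of the underside, on the carousel's vertical axis.
- mark (a point): Point on the foot's tongue direction (own -x), 68 mm from the carousel's axis, at the height of the tray's upper face (28 mm): the pepper mill's centre must come over this point.
- tray (a joint): Turning angle of the tray with its handle about the vertical axis, rad: 0 at the start, positive anticlockwise seen from above, free to turn from -6.2 to 6.2, no spring or catch. Light friction (0.12 N m, some 1.5 N at an arm 80 mm from the axis); it stops by itself when no longer pushed.
- tray_top (a point): Centre of the tray's upper face, on the axis. The tray is a wooden disc of 230 mm diameter whose upper face is 28 mm above the worktop, with three shallow round pockets (inner diameter 70 mm, rims 9 mm high) with centres 68 mm from the axis, 120 degrees apart; a wooden column of 20 mm diameter rises from its middle.
- cross: Top handle, fixed to the tray's column and turning with it: steel hub of 40 mm diameter (from 12 mm below to 19 mm above the origin) with three level round arms of 14 mm diameter, each ending in a 22 mm ball centred 90 mm from the axis. Origin: on the axis at the height of the arms' centre lines (220 mm above the worktop). One arm lies along its own +x axis, the others at +120 and -120 degrees from it; the three pockets lie midway between the arms, below them.
- pepper_mill: Loose brown wooden pepper mill with a waist and a small metal knob on top, 58 mm diameter, 150 mm tall (the tallest of the three things on the carousel; its top is 178 mm above the worktop, 35 mm below the arms' undersides). It stands loose in one of the tray's pockets (which one varies). Origin: centre of its underside.
- mustard_pot: Loose short jar, 55 mm diameter, 71 mm tall, in another pocket of the tray. Origin: centre of its underside.
- custard_tub: Loose plain cylindrical tub with a lid, 64 mm diameter, 127 mm tall, in the third pocket. Origin: centre of its underside.
- olive_pot: Bystander: short jar, 55 mm diameter, 71 mm tall, loose on the worktop beside the carousel. Origin: centre of its underside.
- spice_jar: Bystander: slim spice jar, 37 mm diameter, 86 mm tall, loose on the worktop beside the carousel. Origin: centre of its underside.
- mug: Bystander: mug, 92 mm wide, 127 mm over its handle, 95 mm tall, loose on the worktop. Origin: centre of its underside.

How it is judged:
By the outcome, as a careful person would: the job done as asked, in the order asked, and still so for the second after the job is handed in, with the robot touching nothing.
It also fails if it takes over 64 s, if anything falls off the work surface, if the arm or the gripper's body presses on something with over 40 N, if the wrist force passes 120 N, or if a joint passes its speed limit or range.

## Working session

There is one attempt and no reset: what is moved stays moved. The work goes in short steps, Python scripts to look and compute and a shell command to move; the robot and the scene stay as the last step left them, time stands still between calls to the robot, and variables do not carry over. Pictures are saved under pics/ and viewed, and the job is handed in when it is done.

```bash
ls; mkdir -p pics; cat > h.py <<'E'
import numpy as np, cv2
from rig import sense, get_image, camera_model, r, look_for, regions_of
def K(m):
    f=192/np.tan(np.radians(m['vfov'])/2); return f,m['cx'],m['cy']
def att(m):
    a=np.array(m['attitude'],float)
    return a
def cloud(d,m):
    f,cx,cy=K(m); v,u=np.mgrid[0:384,0:512]
    P=np.stack([(u-cx)/f*d,(v-cy)/f*d,d],-1)
    return P@att(m).T+np.array(m['position'])
def proj(p,m):
    f,cx,cy=K(m); q=(np.array(p)-np.array(m['position']))@att(m)
    return np.array([cx+f*q[...,0]/q[...,2],cy+f*q[...,1]/q[...,2]]).T
E
python3 - <<'E'
from h import *
s=sense();print(s)
for n in('scene','top'):
    im,d=get_image(n);m=camera_model(n);print(n,m)
    cv2.imwrite(f'pics/{n}0.png',im[...,::-1]);np.savez(f'{n}0.npz',im=im,d=d)
    for t in ['foot','tray','cross','pepper_mill','mustard_pot','custard_tub','olive_pot','spice_jar','mug']:
        R=regions_of(t,n)
        P=cloud(d,m)
        for q in R[:2]:
            k=q['mask']&(d>0); 
            print(t,round(q['conf'],2),np.round(q['pixel']),k.sum(),np.round(np.median(P[k],0),3) if k.sum() else '', np.round(P[k].max(0),3) if k.sum() else '')
print(sense()['t'])
E
```

```text
pics
{'t': 0.0, 'joint_positions': array([ 1.1305155 ,  0.59211189,  0.04827964,  1.60985516, -0.03330915,
        0.94270636, -0.03369651]), 'dq': array([-6.76005685e-04,  1.11692907e-03, -7.34962663e-05, -2.52302027e-04,
       -7.38962800e-05, -1.95818884e-04, -8.63372035e-04]), 'joint_torque': array([-3.39028584e-04, -5.48695457e+01,  1.54636413e+00, -1.98122156e+01,
        9.35227610e-03,  8.82048538e-03, -8.33234196e-06]), 'position': array([ 0.24613898, -0.68103881,  0.23013334]), 'ee_rot': array([[ 9.40439506e-01,  3.39959952e-01, -8.75700936e-04],
       [ 3.39961062e-01, -9.40437165e-01,  2.10113638e-03],
       [-1.09239481e-04, -2.27369588e-03, -9.99997409e-01]]), 'force': array([ 2.56309656e-04, -5.97433573e-01,  5.93739326e-01]), 'ft_torque': array([-0.04703006, -0.04253565, -0.08010652]), 'opening': 0.08542107845186066}
scene {'vfov': 52.66699442357745, 'cx': 258.9033687851849, 'cy': 195.61205343205683, 'position': array([0.04566772, 0.53794763, 0.85065037]), 'attitude': array([[-0.64900987, -0.57973289,  0.49264182],
       [-0.76076539,  0.49856269, -0.41553732],
  
[... 1263 characters left out ...]
ot 0.68 [300. 239.] 215 [0.384 0.067 0.01 ] [0.409 0.083 0.031]
foot 0.67 [286. 194.] 456 [0.492 0.113 0.16 ] [0.533 0.141 0.184]
tray 0.82 [306. 188.] 4160 [0.518 0.06  0.031] [0.64  0.158 0.244]
cross 0.85 [315. 178.] 882 [0.531 0.055 0.229] [0.62  0.122 0.244]
pepper_mill 0.94 [285. 194.] 439 [0.492 0.115 0.16 ] [0.537 0.139 0.184]
mustard_pot 0.61 [326. 204.] 407 [0.475 0.    0.099] [0.51  0.025 0.107]
custard_tub 0.55 [319. 161.] 581 [0.582 0.032 0.155] [0.648 0.062 0.236]
olive_pot 0.93 [258. 177.] 375 [0.547 0.199 0.071] [0.579 0.232 0.079]
spice_jar 0.59 [371. 184.] 262 [ 0.536 -0.115  0.084] [ 0.565 -0.102  0.094]
mug 0.59 [154. 241.] 1169 [0.368 0.447 0.06 ] [0.411 0.49  0.101]
1.0
```

```bash
python3 - <<'E'
import cv2
a=cv2.imread('pics/top0.png')[110:290,170:430];cv2.imwrite('pics/tz.png',cv2.resize(a,None,fx=3,fy=3,interpolation=cv2.INTER_CUBIC))
a=cv2.imread('pics/scene0.png')[90:290,170:400];cv2.imwrite('pics/sz.png',cv2.resize(a,None,fx=3,fy=3,interpolation=cv2.INTER_CUBIC)[:600])
E
```

```text
(no output)
```

View pics/tz.png

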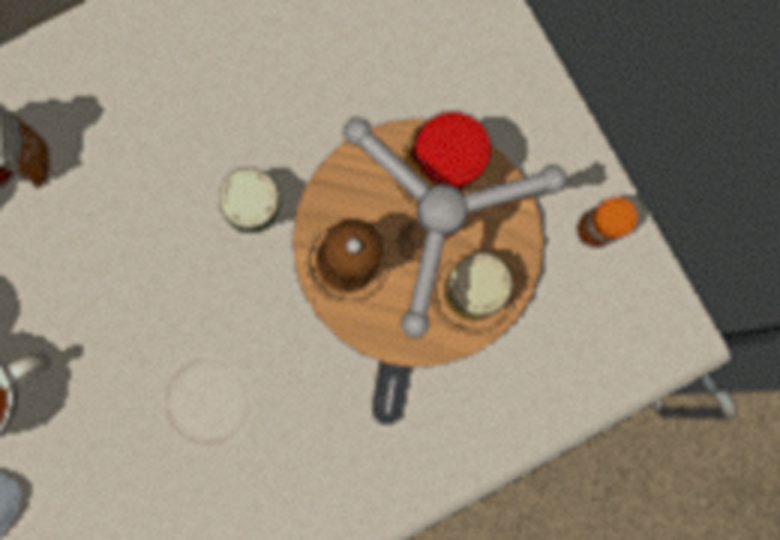

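View pics/sz.png

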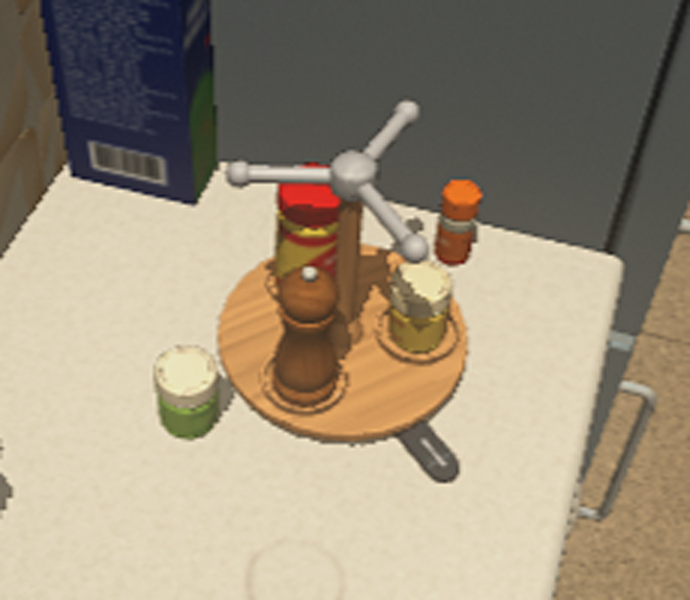

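```bash
cat >> h.py <<'E'
def ray(px,z,m):
    f,cx,cy=K(m); px=np.atleast_2d(px); v=np.stack([(px[:,0]-cx)/f,(px[:,1]-cy)/f,np.ones(len(px))],-1)@att(m).T
    p=np.array(m['position']); return p+v*((z-p[2])/v[:,2])[:,None]
E
python3 - <<'E'
from h import *
from scipy.optimize import least_squares
cr=dict(top=((170,110),[(357,131),(554,178),(415,324)],(353,245),[(388,388)],(443,207)),
 scene=((170,90),[(238,174),(406,110),(413,245)],(309,273),[(436,455)],(353,170)))
A={}
for n,(o,b,k,t,hub) in cr.items():
    m=camera_model(n); g=lambda q:np.array(q,float)/3+np.array(o)-1/3
    B=ray(g(b),.22,m); print(n,'balls',B.round(4).tolist()); c=B.mean(0); print('c',c.round(4))
    print('knob',ray(g(k),.174,m).round(4))
    print('tongue',ray(g(t),.008,m).round(4))
    a=np.degrees(np.arctan2(B[:,1]-c[1],B[:,0]-c[0]));print(a, np.linalg.norm(B-c,axis=1))
    # tray edge: wood colored fit from depth band
    D=np.load(n+'0.npz');P=cloud(D['d'],m);hsv=cv2.cvtColor(D['im'],cv2.COLOR_RGB2HSV)
    # tongue pixels: dark, near
    im=D['im'].astype(int)
    Q=ray(np.argwhere(np.ones((384,512)))[:,::-1],.009,m).reshape(384,512,3)
    dist=np.hypot(Q[...,0]-c[0],Q[...,1]-c[1])
    k=(im.max(-1)<110)&(dist>.128)&(dist<.175)&(Q[...,0]<c[0]-.08)
    lab,L=cv2.connectedComponents(k.astype(np.uint8))
    for i in range(1,lab):
        s=L==i
        if s.sum()<60: continue
        q=Q[s]; print('comp',s.sum(),q.mean(0).round(4),'ang',np.degrees(np.arctan2(*(q.mean(0)-c)[[1,0]])).round(2),'maxd',dist[s].max())
        for lo in (.13,.14,.15,.16):
            z=s&(dist>lo)&(dist<lo+.01); print(lo,z.sum(),np.degrees(np.arctan2(Q[z][:,1]-c[1],Q[z][:,0]-c[0])).mean().round(2) if z.sum() else '')
E
```

```text
top balls [[0.5824, 0.1127, 0.22], [0.5489, -0.041, 0.22], [0.4326, 0.0654, 0.22]]
c [0.5213 0.0457 0.22  ]
knob [[0.4982 0.112  0.174 ]]
tongue [[0.3867 0.0694 0.008 ]]
[ 47.64819712 -72.34907078 167.48659205] [0.09067416 0.09097248 0.09082744]
comp 129 [0.3758 0.069  0.009 ] ang 170.93 maxd 0.16785958777238008
0.13 32 170.6
0.14 31 171.21
0.15 35 170.87
0.16 23 170.83
scene balls [[0.5806, 0.1164, 0.22], [0.5492, -0.0393, 0.22], [0.4354, 0.0666, 0.22]]
c [0.5217 0.0479 0.22  ]
knob [[0.4955 0.1157 0.174 ]]
tongue [[0.3767 0.0704 0.008 ]]
[ 49.3250202  -72.49429292 167.78207078] [0.09030932 0.09142697 0.08836342]
comp 127 [0.3735 0.0753 0.009 ] ang 169.55 maxd 0.17386506127588927
0.13 29 169.42
0.14 29 169.63
0.15 22 169.29
0.16 32 169.65
```

```bash
python3 - <<'E'
from h import *
P=[]
for n in('scene','top'):
    D=np.load(n+'0.npz');p=cloud(D['d'],camera_model(n));P.append(p[(D['d']>0)])
P=np.vstack(P)
a=np.array([.246,-.681]);b=np.array([.58,.07]);u=(b-a)/np.linalg.norm(b-a)
q=P[:,:2]-a;s=q@u;w=abs(q@np.array([-u[1],u[0]]))
k=(w<.13)
for lo in np.arange(-.1,.95,.1):
    z=P[k&(s>lo)&(s<lo+.1)][:,2]; print(lo.round(2),len(z),z.max() if len(z) else '')
# target
print('dist',np.linalg.norm(b-a))
s=sense();R=s['ee_rot'];c=np.array([.5215,.047]);ph=np.radians(17)
t=np.append(c+.062*np.array([np.cos(ph),np.sin(ph)]),.31);print(t,R.T@(t-s['position'])*1000,s['position'])
E
```

```text
-0.1 1498 -0.8895446761124799
0.0 1638 -0.8870544739519841
0.1 1707 -0.8896076507242727
0.2 1596 -0.890288131120357
0.3 2406 0.3129849213822722
0.4 11068 0.5390174897621839
0.5 20045 0.6630542429923606
0.6 16332 0.7378659914990633
0.7 5970 0.2439954155301569
0.8 6521 0.23410895129713616
0.9 5781 0.07949896056734862
dist 0.8219227457614251
[0.58079089 0.06512705 0.31      ] [ 568.36344145 -588.80455935  -78.71092984] [ 0.24643655 -0.68182458  0.23130015]
```

```bash
python3 - <<'E'
from h import *
P=[]
for n in('scene','top'):
    D=np.load(n+'0.npz');p=cloud(D['d'],camera_model(n));P.append(p[(D['d']>0)])
P=np.vstack(P);k=(P[:,2]>.245)
for y in np.arange(-.8,.5,.05):
    for nm,kk in(('z>.245',k),):
        q=P[kk&(P[:,1]>y)&(P[:,1]<y+.05)]; print(nm,y.round(2),len(q),np.percentile(q[:,0],[0,1,5,50]).round(3) if len(q)>5 else q[:,:])
E
```

```text
z>.245 -0.8 0 []
z>.245 -0.75 0 []
z>.245 -0.7 0 []
z>.245 -0.65 0 []
z>.245 -0.6 0 []
z>.245 -0.55 0 []
z>.245 -0.5 0 []
z>.245 -0.45 0 []
z>.245 -0.4 0 []
z>.245 -0.35 398 [0.365 0.366 0.367 0.376]
z>.245 -0.3 3465 [0.39  0.392 0.393 0.41 ]
z>.245 -0.25 8431 [0.415 0.422 0.428 0.471]
z>.245 -0.2 10582 [0.504 0.51  0.516 0.557]
z>.245 -0.15 12906 [0.588 0.598 0.603 0.643]
z>.245 -0.1 8812 [0.673 0.683 0.688 0.722]
z>.245 -0.05 5171 [0.065 0.072 0.77  0.801]
z>.245 0.0 4918 [0.039 0.047 0.053 0.848]
z>.245 0.05 4173 [-0.006  0.004  0.014  0.833]
z>.245 0.1 1818 [0.867 0.869 0.872 0.885]
z>.245 0.15 2346 [0.839 0.841 0.843 0.857]
z>.245 0.2 3105 [0.809 0.812 0.814 0.83 ]
z>.245 0.25 4042 [0.781 0.783 0.786 0.802]
z>.245 0.3 5224 [0.752 0.755 0.757 0.774]
z>.245 0.35 6739 [0.723 0.726 0.729 0.746]
z>.245 0.4 8785 [0.576 0.597 0.7   0.718]
z>.245 0.45 9994 [0.533 0.589 0.67  0.69 ]
```

View pics/scene0.png

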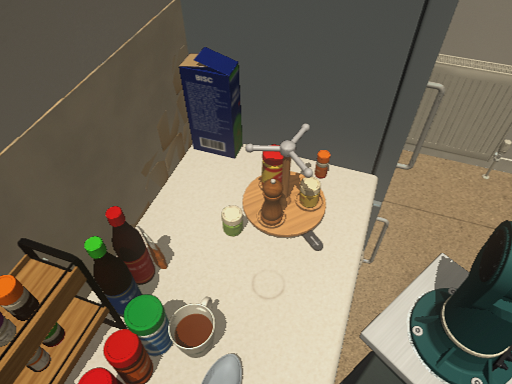

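View pics/top0.png

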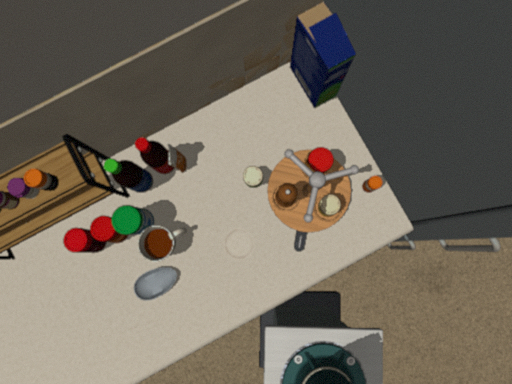

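```bash
python3 - <<'E'
from h import *
for n in('scene','top'):
    D=np.load(n+'0.npz');p=cloud(D['d'],camera_model(n));ok=D['d']>0
    print(n)
    for z0,z1 in((-.9,-.6),(-.6,-.3),(-.3,-.05),(-.05,.2),(.2,.4),(.4,.6),(.6,1.0)):
        k=ok&(p[...,2]>z0)&(p[...,2]<z1)&(p[...,1]<-.1)&(np.hypot(p[...,0],p[...,1])>.25)&(p[...,0]>.1)
        q=p[k]; v=np.argwhere(k)
        if not len(q): continue
        az=np.degrees(np.arctan2(q[:,1],q[:,0]));rr=np.hypot(q[:,0],q[:,1])
        for a in range(-75,-10,5):
            w=(az>=a)&(az<a+5)
            if w.sum()>3:
                i=np.argmin(np.where(w,rr,9)); print((z0,z1),a,w.sum(),q[i].round(3),rr[i].round(3),v[i][::-1])
E
```

```text
scene
(-0.9, -0.6) -75 750 [ 0.285 -0.968 -0.9  ] 1.009 [445 240]
(-0.9, -0.6) -70 717 [ 0.268 -0.631 -0.899] 0.686 [410 279]
(-0.9, -0.6) -65 541 [ 0.258 -0.534 -0.897] 0.593 [400 292]
(-0.9, -0.6) -60 326 [ 0.314 -0.451 -0.896] 0.55 [380 294]
(-0.9, -0.6) -55 8 [ 0.374 -0.45  -0.9  ] 0.585 [370 286]
(-0.9, -0.6) -50 10 [ 0.278 -0.295 -0.896] 0.405 [365 320]
(-0.9, -0.6) -45 5 [ 0.199 -0.173 -0.899] 0.263 [361 351]
(-0.6, -0.3) -75 1154 [ 0.519 -1.44  -0.506] 1.531 [482 124]
(-0.6, -0.3) -70 1356 [ 0.639 -1.371 -0.396] 1.513 [463 102]
(-0.6, -0.3) -65 1067 [ 0.694 -1.332 -0.508] 1.502 [442 117]
(-0.6, -0.3) -60 527 [ 0.767 -1.296 -0.505] 1.506 [427 113]
(-0.6, -0.3) -45 131 [ 0.367 -0.312 -0.404] 0.481 [376 248]
(-0.6, -0.3) -40 29 [ 0.372 -0.312 -0.454] 0.486 [372 254]
(-0.6, -0.3) -35 47 [ 0.391 -0.266 -0.372] 0.473 [365 246]
(-0.3, -0.05) -75 160 [ 0.513 -1.448 -0.24 ] 1.536 [508  81]
(-0.3, -0.05) -70 1701 [ 0.622 -1.385 -0.244] 1.518 [480  77]
(-0.3, -0.05) -65 1875 [ 0.683 -1.344 -0.285] 1.507 [461  82]
(-0.3, -0.05) -60 794 [ 0.758 -1.303 -0.247] 1.507 [446  72]
(-0.3, -0.05)
[... 2845 characters left out ...]
(0.2, 0.4) -30 957 [ 0.429 -0.247  0.206] 0.495 [442 223]
(0.2, 0.4) -25 1052 [ 0.475 -0.22   0.207] 0.524 [430 203]
(0.2, 0.4) -20 1210 [ 0.526 -0.191  0.386] 0.56 [448 168]
(0.2, 0.4) -15 1391 [ 0.586 -0.157  0.25 ] 0.606 [408 152]
(0.4, 0.6) -35 527 [ 0.394 -0.268  0.449] 0.477 [507 236]
(0.4, 0.6) -30 1053 [ 0.429 -0.247  0.482] 0.495 [504 215]
(0.4, 0.6) -25 1900 [ 0.475 -0.221  0.55 ] 0.524 [509 183]
(0.4, 0.6) -20 2385 [ 0.525 -0.191  0.495] 0.559 [473 158]
(0.4, 0.6) -15 2765 [ 0.586 -0.157  0.538] 0.606 [463 116]
(0.6, 1.0) -25 33 [ 0.516 -0.197  0.604] 0.552 [511 150]
(0.6, 1.0) -20 999 [ 0.527 -0.19   0.615] 0.56 [510 141]
(0.6, 1.0) -15 3464 [ 0.585 -0.156  0.61 ] 0.605 [484 103]
```

```bash
python3 -m jog '[{"ty":-20,"tz":-12},{"ty":-20,"tz":-12},{"ty":-20,"tz":-12},{"ty":-20,"tz":-12},{"ty":-20,"tz":-12},{"ty":-20,"tz":-12},{"ty":-20,"tz":-12},{"ty":-20,"tz":-12},{"ty":-20,"tz":-12},{"ty":-20,"tz":-12},{"ty":-20,"tz":-12},{"ty":-20,"tz":-12}]' 0; python3 - <<'E'
from h import *
s=sense();print(s['t'],s['joint_positions'].round(3),s['position'].round(4),s['ee_rot'].round(3),s['force'])
im,d=get_image('scene');cv2.imwrite('pics/s1.png',im[...,::-1])
E
```

```text
1.0 [ 1.13   0.591  0.048  1.609 -0.033  0.943 -0.034] [ 0.2464 -0.6818  0.2313] [[ 0.94  0.34 -0.  ]
 [ 0.34 -0.94 -0.  ]
 [-0.    0.   -1.  ]] [ 0.38463044 -0.636964    0.27526061]validation failed for argument at $[0]...
```

View pics/s1.png

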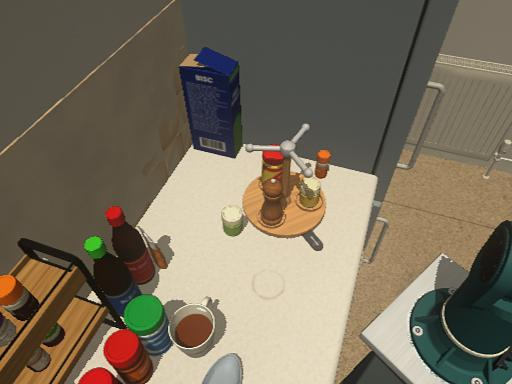

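```bash
python3 -m jog '[{"tx":0,"ty":-20,"tz":-12,"ax":0,"ay":0,"az":0},{"tx":0,"ty":-20,"tz":-12,"ax":0,"ay":0,"az":0},{"tx":0,"ty":-20,"tz":-12,"ax":0,"ay":0,"az":0},{"tx":0,"ty":-20,"tz":-12,"ax":0,"ay":0,"az":0},{"tx":0,"ty":-20,"tz":-12,"ax":0,"ay":0,"az":0},{"tx":0,"ty":-20,"tz":-12,"ax":0,"ay":0,"az":0},{"tx":0,"ty":-20,"tz":-12,"ax":0,"ay":0,"az":0},{"tx":0,"ty":-20,"tz":-12,"ax":0,"ay":0,"az":0},{"tx":0,"ty":-20,"tz":-12,"ax":0,"ay":0,"az":0},{"tx":0,"ty":-20,"tz":-12,"ax":0,"ay":0,"az":0},{"tx":0,"ty":-20,"tz":-12,"ax":0,"ay":0,"az":0},{"tx":0,"ty":-20,"tz":-12,"ax":0,"ay":0,"az":0}]' 0; python3 - <<'E'
from h import *
s=sense();print(s['t'],s['joint_positions'].round(3),s['position'].round(4),s['ee_rot'].round(3),s['force'])
im,d=get_image('scene');cv2.imwrite('pics/s1.png',im[...,::-1])
im,d=get_image('wrist');cv2.imwrite('pics/w1.png',im[...,::-1]);m=camera_model('wrist');print(m)
R=s['ee_rot'];print(R.T@(m['position']-s['position']),R.T@m['attitude'])
E
```

```text
t: 2.05
position: [0.1618, -0.4478, 0.3775]
ee_rot: [[0.941, 0.34, -0.001], [0.34, -0.941, 0.002], [-0.0, -0.002, -1.0]]
force: [-0.3, 0.5, 0.8]
opening: -0.0001
2.05 [ 1.089  0.112  0.044  1.973 -0.005  1.06  -0.089] [ 0.1618 -0.4478  0.3775] [[ 0.941  0.34  -0.001]
 [ 0.34  -0.941  0.002]
 [-0.    -0.002 -1.   ]] [-0.29969011  0.4877592   0.76696468]
{'vfov': 71.55958388269617, 'cx': 250.9675474027106, 'cy': 195.78992999584472, 'position': array([ 0.22908679, -0.42242189,  0.52185296]), 'attitude': array([[ 3.39925383e-01, -9.02872080e-01, -2.63197153e-01],
       [-9.40452409e-01, -3.26344585e-01, -9.51234890e-02],
       [-8.62334727e-06,  2.79859285e-01, -9.60041031e-01]])}
[ 0.07185905 -0.00136656 -0.14435067] [[ 1.57558344e-04 -9.60162665e-01 -2.79441643e-01]
 [ 9.99997210e-01 -5.07328860e-04  2.30701526e-03]
 [-2.35687873e-03 -2.79441227e-01  9.60159906e-01]]
```

View pics/s1.png

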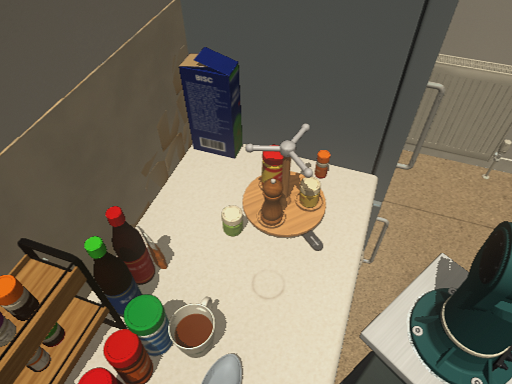

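View pics/w1.png

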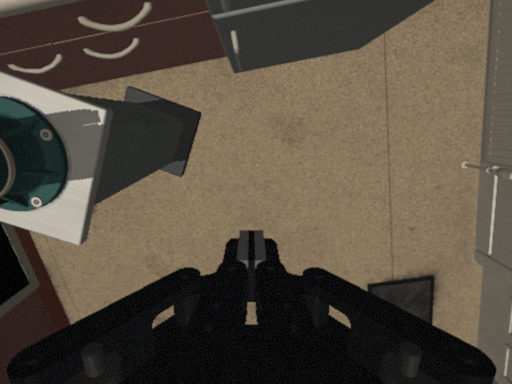

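```bash
python3 -m jog '[{"tx":0,"ty":-20,"tz":-4,"ax":0,"ay":0,"az":0},{"tx":0,"ty":-20,"tz":-4,"ax":0,"ay":0,"az":0},{"tx":0,"ty":-20,"tz":-4,"ax":0,"ay":0,"az":0},{"tx":0,"ty":-20,"tz":-4,"ax":0,"ay":0,"az":0},{"tx":0,"ty":-20,"tz":-4,"ax":0,"ay":0,"az":0},{"tx":0,"ty":-20,"tz":-4,"ax":0,"ay":0,"az":0}]'; python3 - <<'E'
from h import *
s=sense();print(s['t'],s['joint_positions'].round(3),s['position'].round(4),np.hypot(*s['position'][:2]),s['ee_rot'].round(3),s['force'])
E
```

```text
t: 2.65
position: [0.1213, -0.3354, 0.4029]
ee_rot: [[0.941, 0.339, 0.002], [0.339, -0.941, -0.005], [0.0, 0.006, -1.0]]
force: [-0.6, -0.3, 0.1]
opening: 0.0001
2.65 [ 1.075 -0.106  0.019  2.13   0.003  1.113 -0.132] [ 0.1213 -0.3354  0.4029] 0.35664038503545187 [[ 0.941  0.339  0.002]
 [ 0.339 -0.941 -0.005]
 [ 0.     0.006 -1.   ]] [-0.5764465  -0.30064075  0.0980831 ]
```

```bash
python3 -m jog '[{"tx":36,"ty":-2,"tz":0,"ax":0,"ay":0,"az":-0.1},{"tx":36,"ty":-2,"tz":0,"ax":0,"ay":0,"az":-0.1},{"tx":36,"ty":-2,"tz":0,"ax":0,"ay":0,"az":-0.1},{"tx":36,"ty":-2,"tz":0,"ax":0,"ay":0,"az":-0.1}]'; python3 - <<'E'
from h import *
s=sense();print(s['t'],s['joint_positions'].round(3),s['position'].round(4),np.hypot(*s['position'][:2]),np.degrees(np.arctan2(s['position'][1],s['position'][0])),s['ee_rot'].round(3),s['force'])
E
```

```text
t: 2.98
position: [0.2406, -0.2609, 0.4036]
ee_rot: [[0.737, 0.676, 0.004], [0.676, -0.737, -0.01], [-0.004, 0.01, -1.0]]
force: [1.4, -1.5, 0.7]
opening: 0.0001
2.9833 [ 0.894 -0.105 -0.178  2.126 -0.015  1.109 -0.106] [ 0.2406 -0.2609  0.4036] 0.35485220650131427 -47.31671172609153 [[ 0.737  0.676  0.004]
 [ 0.676 -0.737 -0.01 ]
 [-0.004  0.01  -1.   ]] [ 1.39199374 -1.51059058  0.69260413]
```

```bash
python3 -m jog '[{"tx":36,"ty":-2,"tz":0,"ax":0,"ay":0,"az":-0.1},{"tx":36,"ty":-2,"tz":0,"ax":0,"ay":0,"az":-0.1},{"tx":36,"ty":-2,"tz":0,"ax":0,"ay":0,"az":-0.1},{"tx":36,"ty":-2,"tz":0,"ax":0,"ay":0,"az":-0.1},{"tx":36,"ty":-2,"tz":0,"ax":0,"ay":0,"az":-0.1},{"tx":36,"ty":-2,"tz":0,"ax":0,"ay":0,"az":-0.1},{"tx":36,"ty":-2,"tz":0,"ax":0,"ay":0,"az":-0.1},{"tx":36,"ty":-2,"tz":0,"ax":0,"ay":0,"az":-0.1}]'; python3 - <<'E'
from h import *
s=sense();p=s['position'];print(s['t'],s['joint_positions'].round(3),np.hypot(*p[:2]),np.degrees(np.arctan2(p[1],p[0])),s['force'])
R=s['ee_rot'];print('x ang',np.degrees(np.arctan2(R[1,0],R[0,0])))
t=np.array([.5808,.0651,p[2]]);print(R.T@(t-p)*1000)
E
```

```text
t: 3.65
position: [0.3653, 0.006, 0.4028]
ee_rot: [[-0.01, 1.0, 0.017], [1.0, 0.01, -0.01], [-0.01, 0.017, -1.0]]
force: [0.8, 0.0, -0.7]
opening: 0.0003
3.65 [ 0.51  -0.087 -0.596  2.102 -0.043  1.096 -0.055] 0.3653781351879386 0.9477797400540948 [ 0.75200112  0.02763612 -0.67474595]
x ang 90.58037738831051
[ 56.86788256 216.03742721   3.10364238]
```

```bash
python3 -m jog '[{"tx":7,"ty":27,"tz":0,"ax":0,"ay":0,"az":0},{"tx":7,"ty":27,"tz":0,"ax":0,"ay":0,"az":0},{"tx":7,"ty":27,"tz":0,"ax":0,"ay":0,"az":0},{"tx":7,"ty":27,"tz":0,"ax":0,"ay":0,"az":0},{"tx":7,"ty":27,"tz":0,"ax":0,"ay":0,"az":0},{"tx":7,"ty":27,"tz":0,"ax":0,"ay":0,"az":-0.06},{"tx":7,"ty":27,"tz":0,"ax":0,"ay":0,"az":-0.1},{"tx":7,"ty":20,"tz":0,"ax":0,"ay":0,"az":-0.1},{"tx":0,"ty":0,"tz":0,"ax":0,"ay":0,"az":0}]'; cat > st.py <<'E'
from h import *
import sys
s=sense();p=s['position'];R=s['ee_rot'];c=np.array([.5215,.047])
print(s['joint_positions'].round(3)); q=p[:2]-c
print('r',np.hypot(*q).round(4),'phi',np.degrees(np.arctan2(q[1],q[0])).round(1),'y ang',np.degrees(np.arctan2(R[1,1],R[0,1])).round(1))
ph,rr,z=map(float,sys.argv[1:4]);t=np.append(c+rr*np.array([np.cos(np.radians(ph)),np.sin(np.radians(ph))]),z)
print('to target tool mm',(R.T@(t-p)*1000).round(1),'tilt',R[:,2].round(3))
E
python3 st.py 15 .063 .205
```

```text
t: 4.4
position: [0.5836, 0.0861, 0.4033]
ee_rot: [[-0.296, 0.955, 0.021], [0.955, 0.296, -0.002], [-0.008, 0.02, -1.0]]
force: [-0.1, 0.6, 0.7]
opening: -0.0003
[ 0.325  0.322 -0.727  1.708  0.24   1.18  -0.164]
r 0.0733 phi 32.2 y ang 17.2
to target tool mm [-19.7 -11.8 198.3] tilt [ 0.021 -0.002 -1.   ]
```

```bash
python3 -m jog '[{"tx":-20,"ty":-8,"tz":10,"ax":0.02,"ay":0,"az":0.04},{"tx":0,"ty":0,"tz":25,"ax":0,"ay":0,"az":0},{"tx":0,"ty":0,"tz":25,"ax":0,"ay":0,"az":0},{"tx":0,"ty":0,"tz":25,"ax":0,"ay":0,"az":0},{"tx":0,"ty":0,"tz":10,"ax":0,"ay":0,"az":0},{"tx":0,"ty":0,"tz":0,"ax":0,"ay":0,"az":0}]'; python3 st.py 15 .063 .205
```

```text
t: 4.9
position: [0.5839, 0.0574, 0.3022]
ee_rot: [[-0.241, 0.971, -0.001], [0.971, 0.241, -0.008], [-0.008, -0.003, -1.0]]
force: [-0.4, 0.6, -0.9]
opening: 0.0
[ 0.32   0.409 -0.675  1.833  0.307  1.008 -0.239]
r 0.0633 phi 9.5 y ang 13.9
to target tool mm [ 6.8  0.2 97.2] tilt [-0.001 -0.008 -1.   ]
```

```bash
python3 -m jog '[{"tx":2,"ty":0,"tz":20,"ax":0,"ay":0,"az":0},{"tx":2,"ty":0,"tz":20,"ax":0,"ay":0,"az":0},{"tx":0,"ty":0,"tz":20,"ax":0,"ay":0,"az":0},{"tx":0,"ty":0,"tz":16,"ax":0,"ay":0,"az":0},{"tx":0,"ty":0,"tz":12,"ax":0,"ay":0,"az":0},{"tx":0,"ty":0,"tz":4,"ax":0,"ay":0,"az":0},{"tx":0,"ty":0,"tz":0,"ax":0,"ay":0,"az":0}]'; python3 st.py 15 .063 .205; python3 - <<'E'
from h import *
A=[]
for n,b in(('scene',(90,290,170,400)),('top',(110,290,230,430))):
    im,d=get_image(n);a=im[b[0]:b[1],b[2]:b[3],::-1];A.append(cv2.resize(a,(390,390)))
cv2.imwrite('pics/p2.png',np.hstack(A))
E
```

```text
t: 5.48
position: [0.5869, 0.0559, 0.213]
ee_rot: [[-0.229, 0.973, 0.008], [0.973, 0.229, -0.01], [-0.012, 0.006, -1.0]]
force: [0.3, -0.3, 0.7]
opening: -0.0002
[ 0.268  0.505 -0.618  1.923  0.405  0.833 -0.337]
r 0.066 phi 7.8 y ang 13.2
to target tool mm [ 8.3 -2.7  7.9] tilt [ 0.008 -0.01  -1.   ]
```

View pics/p2.png

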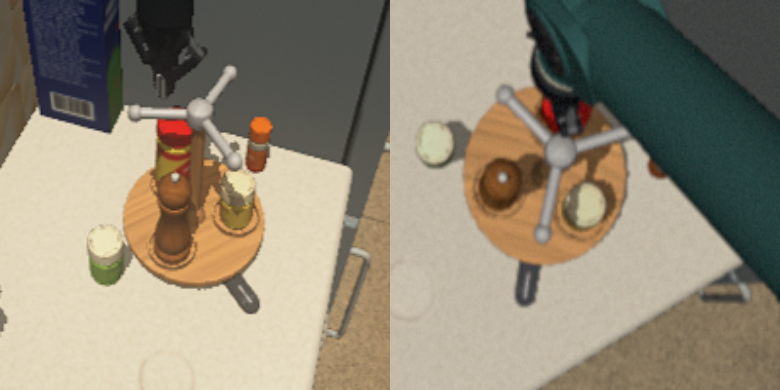

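```bash
python3 -m jog '[{"tx":3,"ty":-1,"tz":4,"ax":0,"ay":0,"az":-0.04},{"tx":3,"ty":-1,"tz":4,"ax":0,"ay":0,"az":-0.04},{"tx":3,"ty":0,"tz":1,"ax":0,"ay":0,"az":-0.047},{"tx":3,"ty":0,"tz":0,"ax":0,"ay":0,"az":-0.047},{"tx":3,"ty":0,"tz":0,"ax":0,"ay":0,"az":-0.047},{"tx":3,"ty":0,"tz":0,"ax":0,"ay":0,"az":-0.047},{"tx":3,"ty":0,"tz":0,"ax":0,"ay":0,"az":-0.047},{"tx":3,"ty":0,"tz":0,"ax":0,"ay":0,"az":-0.047}]'; python3 st.py 30 .063 .205
```

```text
t: 6.25
position: [0.581, 0.0809, 0.2117]
ee_rot: [[-0.582, 0.813, 0.025], [0.813, 0.582, -0.009], [-0.022, 0.016, -1.0]]
force: [-0.2, 0.3, 0.4]
opening: -0.0
[ 0.294  0.521 -0.718  1.939  0.483  0.834 -0.064]
r 0.0684 phi 29.7 y ang 35.6
to target tool mm [ 1.1 -5.5  6.6] tilt [ 0.025 -0.009 -1.   ]
```

```bash
python3 -m jog '[{"tx":0,"ty":-3,"tz":5,"ax":0.015,"ay":0.02,"az":0},{"tx":0,"ty":-2,"tz":5,"ax":0,"ay":0,"az":0},{"tx":0,"ty":0,"tz":2,"ax":0,"ay":0,"az":0}]'; python3 st.py 30 .063 .205
```

```text
t: 6.5
position: [0.5779, 0.0795, 0.2013]
ee_rot: [[-0.585, 0.811, 0.004], [0.811, 0.585, 0.001], [-0.002, 0.004, -1.0]]
force: [-0.2, 0.6, 0.1]
opening: -0.0004
[ 0.301  0.54  -0.721  1.941  0.477  0.832 -0.052]
r 0.0651 phi 30.0 y ang 35.8
to target tool mm [ 0.3 -2.  -3.7] tilt [ 0.004  0.001 -1.   ]
```

```bash
python3 -m jog '[{"tx":3,"ty":0,"tz":0,"ax":0.002,"ay":0.003,"az":-0.045},{"tx":3,"ty":0,"tz":0,"ax":0.002,"ay":0.003,"az":-0.045},{"tx":3,"ty":0,"tz":0,"ax":0.002,"ay":0.003,"az":-0.045},{"tx":3,"ty":0,"tz":0,"ax":0.002,"ay":0.003,"az":-0.045},{"tx":3,"ty":0,"tz":0,"ax":0.002,"ay":0.003,"az":-0.045},{"tx":3,"ty":0,"tz":0,"ax":0.002,"ay":0.003,"az":-0.045},{"tx":3,"ty":0,"tz":0,"ax":0.002,"ay":0.003,"az":-0.045},{"tx":3,"ty":0,"tz":0,"ax":0.002,"ay":0.003,"az":-0.045}]'; python3 st.py 50 .063 .205;python3 - <<'E'
from h import *
A=[]
for n,b in(('scene',(90,290,170,400)),('top',(110,290,230,430))):
    im,d=get_image(n);a=im[b[0]:b[1],b[2]:b[3],::-1];A.append(cv2.resize(a,(390,390)))
cv2.imwrite('pics/p3.png',np.hstack(A))
E
```

```text
t: 7.17
position: [0.5721, 0.0899, 0.2009]
ee_rot: [[-0.836, 0.549, -0.007], [0.549, 0.836, 0.004], [0.008, -0.0, -1.0]]
force: [2.4, 0.5, -1.3]
opening: -0.0001
[ 0.348  0.569 -0.82   1.941  0.534  0.869  0.236]
r 0.0663 phi 40.3 y ang 56.7
to target tool mm [11.4 -1.1 -4. ] tilt [-0.007  0.004 -1.   ]
```

View pics/p3.png

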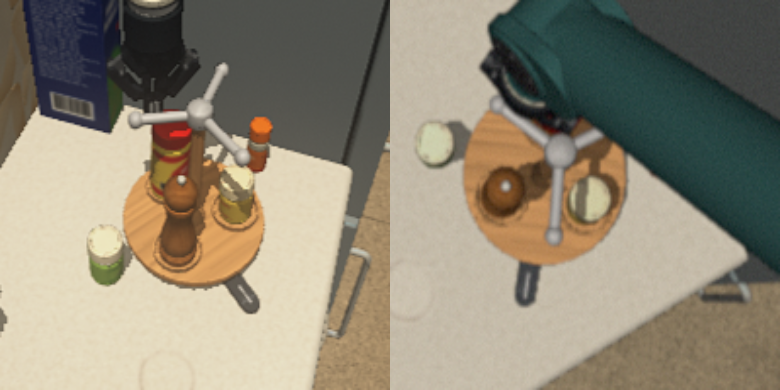

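```bash
python3 -m jog '[{"tx":4,"ty":1,"tz":0,"ax":0,"ay":0,"az":-0.01},{"tx":4,"ty":1,"tz":0,"ax":0,"ay":0,"az":-0.01},{"tx":4,"ty":1,"tz":0,"ax":0,"ay":0,"az":-0.02},{"tx":4,"ty":0.8,"tz":0,"ax":0,"ay":0,"az":-0.02},{"tx":4,"ty":0.6,"tz":0,"ax":0,"ay":0,"az":-0.02},{"tx":4,"ty":0.5,"tz":0,"ax":0,"ay":0,"az":-0.02},{"tx":4,"ty":0.4,"tz":0,"ax":0,"ay":0,"az":-0.03},{"tx":4,"ty":0.3,"tz":0,"ax":0,"ay":0,"az":-0.03}]'; python3 st.py 60 .063 .205
```

```text
t: 7.93
position: [0.5467, 0.1078, 0.2008]
ee_rot: [[-0.915, 0.404, -0.006], [0.404, 0.915, -0.003], [0.004, -0.005, -1.0]]
force: [2.4, -1.4, 0.3]
opening: -0.0001
[ 0.345  0.557 -0.868  1.987  0.561  0.862  0.321]
r 0.0658 phi 67.5 y ang 66.2
to target tool mm [-8.3 -3.1 -4.2] tilt [-0.006 -0.003 -1.   ]
```

```bash
python3 -m jog '[{"tx":4,"ty":0,"tz":0,"ax":0,"ay":0,"az":-0.045},{"tx":4,"ty":0,"tz":0,"ax":0,"ay":0,"az":-0.045},{"tx":4,"ty":-0.2,"tz":0,"ax":0,"ay":0,"az":-0.045},{"tx":3,"ty":-0.2,"tz":0,"ax":0,"ay":0,"az":-0.045},{"tx":2,"ty":-0.2,"tz":0,"ax":0,"ay":0,"az":-0.04},{"tx":0,"ty":0,"tz":0,"ax":0,"ay":0,"az":0}]'; python3 st.py 85 .063 .205;python3 - <<'E'
from h import *
A=[]
for n,b in(('scene',(90,290,170,400)),('top',(110,290,230,430))):
    im,d=get_image(n);cv2.imwrite(f'pics/{n}4.png',im[...,::-1]);a=im[b[0]:b[1],b[2]:b[3],::-1];A.append(cv2.resize(a,(390,390)))
cv2.imwrite('pics/p4.png',np.hstack(A))
E
```

```text
t: 8.43
position: [0.5269, 0.1177, 0.2015]
ee_rot: [[-0.986, 0.169, -0.005], [0.169, 0.986, 0.002], [0.005, 0.001, -1.0]]
force: [1.3, -0.8, -0.5]
opening: -0.0003
[ 0.377  0.561 -0.944  2.022  0.596  0.864  0.498]
r 0.0709 phi 85.6 y ang 80.3
to target tool mm [-1.4 -7.8 -3.5] tilt [-0.005  0.002 -1.   ]
```

View pics/p4.png

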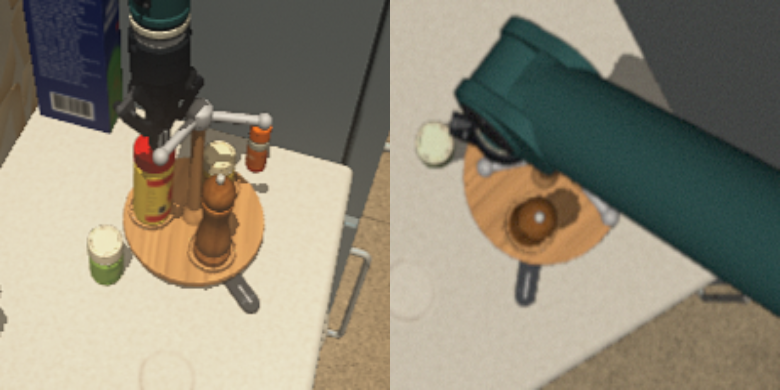

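```bash
python3 - <<'E'
from h import *
a=cv2.imread('pics/scene4.png')[110:260,220:350];b=cv2.imread('pics/top4.png')[160:260,250:360]
cv2.imwrite('pics/z4s.png',cv2.resize(a,None,fx=4,fy=4,interpolation=cv2.INTER_CUBIC))
cv2.imwrite('pics/z4t.png',cv2.resize(b,None,fx=5,fy=5,interpolation=cv2.INTER_CUBIC))
E
```

View pics/z4s.png

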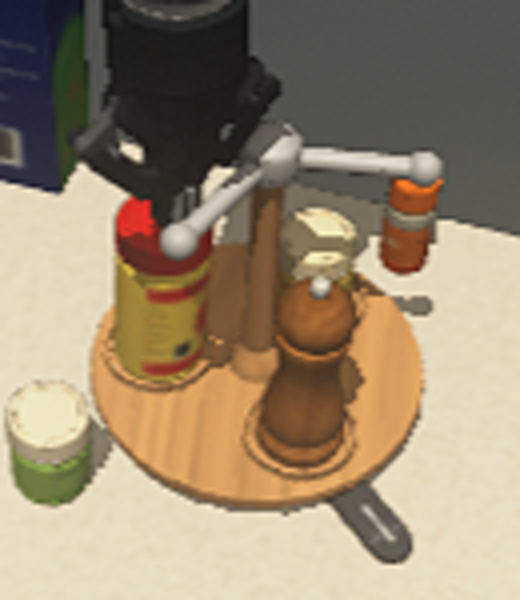

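View pics/z4t.png

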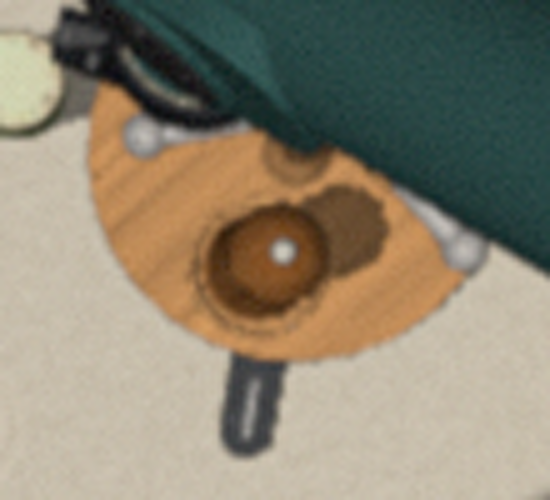

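```bash
cat > me.py <<'E'
from h import *
def go(top=None,scene=None):
    c0={'top':np.array([.5213,.0457]),'scene':np.array([.5217,.0479])}
    for n,v in(('top',top),('scene',scene)):
        if v is None: continue
        m=camera_model(n)
        for nm,z,ps in v:
            for q in ray(np.array(ps),z,m): 
                e=q[:2]-c0[n]; print(n,nm,q.round(4),'ang',np.degrees(np.arctan2(e[1],e[0])).round(2),'r',np.hypot(*e).round(4))
E
python3 - <<'E'
from me import *
go([('ball',.22,[(250+143.5/5,160+135.5/5),(250+464.5/5,160+248.5/5)]),('knob',.174,[(250+283/5,160+250/5)])],
[('ball',.22,[(220+180/4,110+240/4),(220+426/4,110+165/4)]),('knob',.174,[(220+320/4,110+287/4)])])
E
```

```text
top ball [0.502  0.1344 0.22  ] ang 102.26 r 0.0908
top ball [ 0.4531 -0.0148  0.22  ] ang -138.43 r 0.0912
top knob [0.454  0.0647 0.174 ] ang 164.24 r 0.0699
scene ball [0.5004 0.1359 0.22  ] ang 103.6 r 0.0905
scene ball [ 0.4521 -0.0137  0.22  ] ang -138.45 r 0.0929
scene knob [0.4511 0.0693 0.174 ] ang 163.14 r 0.0738
```

```bash
python3 -m jog '[{"tx":3,"ty":-1,"tz":0,"ax":0,"ay":0,"az":-0.04},{"tx":3,"ty":-1,"tz":0,"ax":0,"ay":0,"az":-0.04},{"tx":2,"ty":-1,"tz":0,"ax":0,"ay":0,"az":-0.03},{"tx":0,"ty":0,"tz":0,"ax":0,"ay":0,"az":0}]'; python3 st.py 91 .063 .205;python3 - <<'E'
from h import *
A=[]
for n in('scene','top'):
    im,d=get_image(n);cv2.imwrite(f'pics/{n}5.png',im[...,::-1])
a=cv2.imread('pics/scene5.png')[110:260,220:350];b=cv2.imread('pics/top5.png')[160:260,250:360]
cv2.imwrite('pics/z5s.png',cv2.resize(a,None,fx=4,fy=4,interpolation=cv2.INTER_CUBIC))
cv2.imwrite('pics/z5t.png',cv2.resize(b,None,fx=5,fy=5,interpolation=cv2.INTER_CUBIC))
E
```

```text
t: 8.87
position: [0.5193, 0.1185, 0.2017]
ee_rot: [[-0.998, 0.058, -0.003], [0.058, 0.998, 0.007], [0.003, 0.007, -1.0]]
force: [-0.6, 0.1, -0.3]
opening: 0.0001
[ 0.4    0.564 -0.979  2.039  0.613  0.863  0.585]
r 0.0715 phi 91.8 y ang 86.7
to target tool mm [-1.6 -8.4 -3.4] tilt [-0.003  0.007 -1.   ]
```

View pics/z5s.png

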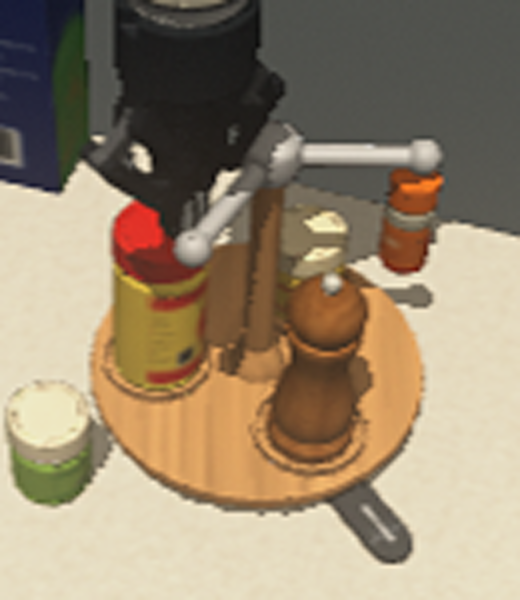

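View pics/z5t.png

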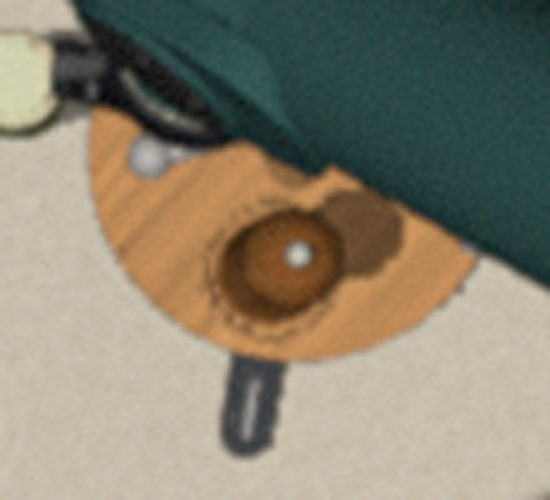

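```bash
python3 - <<'E'
from me import *
from scipy.optimize import least_squares
go([('ball',.22,[(250+150/5,160+157/5)]),('knob',.174,[(250+299/5,160+255/5)])],
[('ball',.22,[(220+193/4,110+248/4),(220+426/4,110+155/4)]),('knob',.174,[(220+331/4,110+284/4)])])
for n in('top','scene'):
    D=np.load(n+'0.npz');m=camera_model(n);im=D['im']
    hsv=cv2.cvtColor(cv2.GaussianBlur(im,(3,3),0),cv2.COLOR_RGB2HSV)
    S=hsv[...,1].astype(float)
    c=np.array([.5215,.047]); R=.115
    for it in range(3):
        pts=[];
        for a in np.radians(np.arange(0,360,2)):
            rr=np.arange(.100,.130,.0005)
            P=np.stack([c[0]+rr*np.cos(a),c[1]+rr*np.sin(a),np.full(len(rr),.028)],-1)
            px=proj(P,m).astype(np.float32)
            s=cv2.remap(S.astype(np.float32),px[:,0].copy().reshape(1,-1),px[:,1].copy().reshape(1,-1),cv2.INTER_LINEAR)[0]
            s=np.convolve(s,np.ones(5)/5,'valid');g=s[6:]-s[:-6];i=np.argmin(g)
            if g[i]<-35: pts.append(P[i+5,:2])
        pts=np.array(pts)
        f=least_squares(lambda x:np.hypot(pts[:,0]-x[0],pts[:,1]-x[1])-x[2],[*c,R],loss='soft_l1',f_scale=.0007)
        c=f.x[:2]
    print(n,'tray centre',f.x.round(4),len(pts),np.abs(f.fun).mean())
    # tongue edges: fit line to dark pixels in z=.008 plane
    v,u=np.mgrid[0:384,0:512];Q=ray(np.stack([u.ravel(),v.ravel()],-1),.008,m).reshape(384,512,3)
    dist=np.hypot(Q[...,0]-c[0],Q[...,1]-c[1])
    k=(im.max(-1)<120)&(dist>.128)&(dist<.18)&(Q[...,0]<c[0]-.08)&(abs(Q[...,1]-.07)<.04)
    w=Q[k][:,:2];e=w.mean(0)-c;print('n',k.sum(),'tongue ang',np.degrees(np.arctan2(e[1],e[0])),'max d',dist[k].max())
    fine=cv2.morphologyEx(k.astype(np.uint8),cv2.MORPH_CLOSE,np.ones((5,5)))>0
    w=Q[fine][:,:2];e=w.mean(0)-c;print('closed',fine.sum(),np.degrees(np.arctan2(e[1],e[0])))
    pc=w-w.mean(0);_,_,V=np.linalg.svd(pc);print('pca',np.degrees(np.arctan2(V[0,1],V[0,0]))%180)
E
```

```text
top ball [0.492  0.1312 0.22  ] ang 108.9 r 0.0903
top knob [0.4518 0.057  0.174 ] ang 170.81 r 0.0704
scene ball [0.491  0.1344 0.22  ] ang 109.54 r 0.0918
scene ball [ 0.458 -0.02   0.22 ] ang -133.15 r 0.0931
scene knob [0.4486 0.0627 0.174 ] ang 168.53 r 0.0746
top tray centre [0.5213 0.046  0.1144] 168 0.0013627840071732751
n 142 tongue ang 171.38426760647314 max d 0.16778152817875028
closed 154 171.37842163738867
pca 165.82525738100287
scene tray centre [0.5156 0.0533 0.1144] 128 0.00096494100041508
n 120 tongue ang 171.66227637179196 max d 0.16655678159514267
closed 138 171.78663337019367
pca 164.57581047949398
```

```bash
python3 -m jog '[{"tx":-6,"ty":0,"tz":0,"ax":0,"ay":0,"az":0},{"tx":-8,"ty":0,"tz":0,"ax":0,"ay":0,"az":0},{"tx":-3,"ty":0,"tz":-4,"ax":0,"ay":0,"az":0},{"tx":0,"ty":0,"tz":-20,"ax":0,"ay":0,"az":0},{"tx":0,"ty":0,"tz":-30,"ax":0,"ay":0,"az":0},{"tx":0,"ty":0,"tz":-30,"ax":0,"ay":0,"az":0},{"tx":0,"ty":0,"tz":-30,"ax":0,"ay":0,"az":0},{"tx":0,"ty":0,"tz":-30,"ax":0,"ay":0,"az":0},{"tx":0,"ty":0,"tz":0,"ax":0,"ay":0,"az":0}]'; python3 st.py 75 .07 .202; python3 - <<'E'
from h import *
for n in('scene','top','wrist'):
    im,d=get_image(n);cv2.imwrite(f'pics/{n}6.png',im[...,::-1])
a=cv2.imread('pics/scene6.png')[60:270,180:400];b=cv2.imread('pics/top6.png')[120:270,230:400];w=cv2.imread('pics/wrist6.png')
cv2.imwrite('pics/6.png',np.hstack([cv2.resize(x,(260,260*x.shape[0]//x.shape[1]))[:190] for x in(a,b,w)]))
E
```

```text
t: 9.72
position: [0.5393, 0.1173, 0.351]
ee_rot: [[-0.998, 0.062, -0.013], [0.062, 0.998, 0.009], [0.013, 0.008, -1.0]]
force: [0.5, 0.9, 0.2]
opening: -0.0001
[ 0.525  0.436 -1.114  1.829  0.412  1.15   0.781]
r 0.0725 phi 75.8 y ang 86.4
to target tool mm [ -2.4  -3.9 149. ] tilt [-0.013  0.009 -1.   ]
```

View pics/6.png

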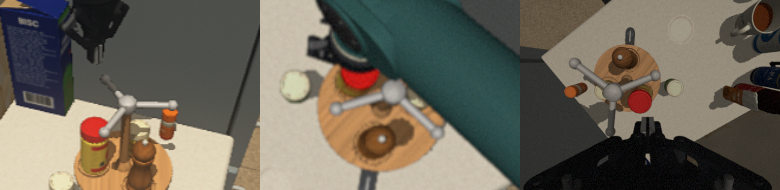

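```bash
python3 - <<'E'
from h import *
w=cv2.imread('pics/wrist6.png')[30:270,70:370];cv2.imwrite('pics/w6z.png',cv2.resize(w,None,fx=2.5,fy=2.5,interpolation=cv2.INTER_CUBIC))
b=cv2.imread('pics/top6.png')[150:260,260:370];cv2.imwrite('pics/t6z.png',cv2.resize(b,None,fx=5,fy=5,interpolation=cv2.INTER_CUBIC))
a=cv2.imread('pics/scene6.png')[110:260,220:350];cv2.imwrite('pics/s6z.png',cv2.resize(a,None,fx=4,fy=4,interpolation=cv2.INTER_CUBIC))
m=camera_model('wrist');np.save('m6.npy',m,allow_pickle=True);print(m)
E
```

```text
{'vfov': 71.55958388269617, 'cx': 250.9675474027106, 'cy': 195.78992999584472, 'position': array([0.4686896 , 0.11871936, 0.48924213]), 'attitude': array([[ 0.06212334,  0.96375466,  0.25945645],
       [ 0.99805969, -0.06107793, -0.01209707],
       [ 0.00418845,  0.25970454, -0.96567904]])}
```

View pics/w6z.png

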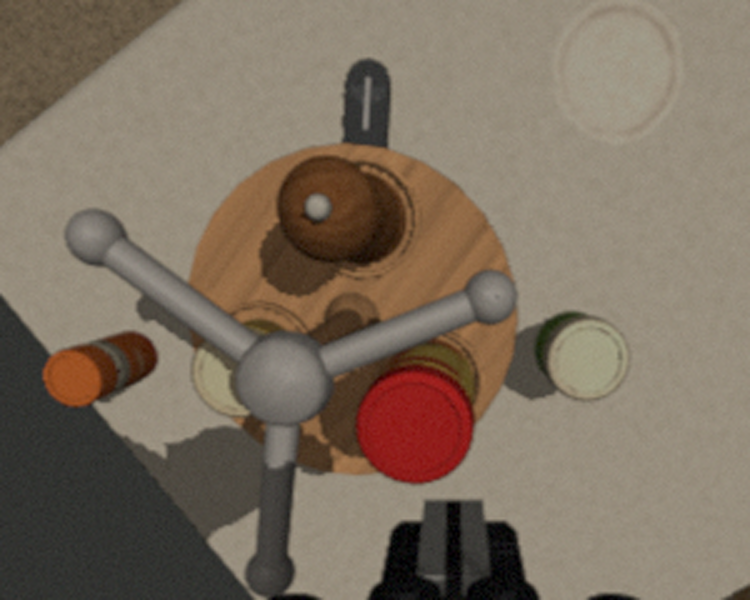

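View pics/t6z.png

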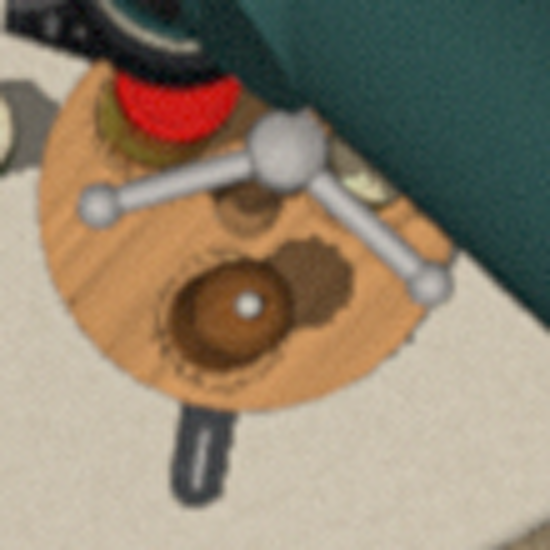

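View pics/s6z.png

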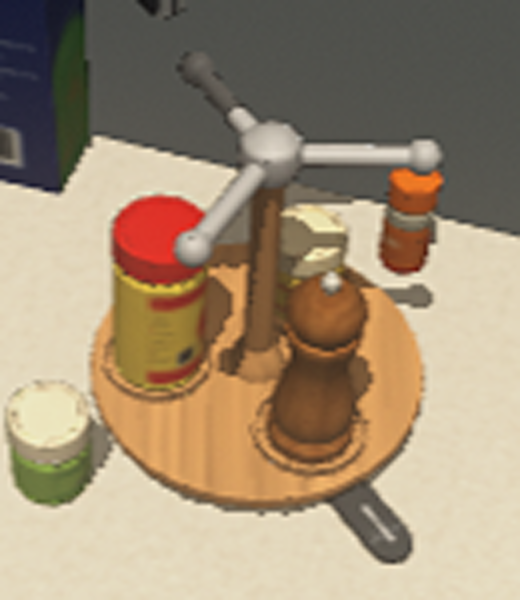

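```bash
cat > ba.py <<'E'
from h import *
from scipy.optimize import least_squares
from scipy.spatial.transform import Rotation as Ro
m6=np.load('m6.npy',allow_pickle=True).item()
M={'top':camera_model('top'),'scene':camera_model('scene'),'w':m6}
def edges(im,m,c=(.5215,.047)):
    S=cv2.cvtColor(cv2.GaussianBlur(im,(3,3),0),cv2.COLOR_RGB2HSV)[...,1].astype(np.float32)
    c=np.array(c);away=c-np.array(m['position'])[:2];away/=np.linalg.norm(away);out=[]
    for a in np.radians(np.arange(0,360,3)):
        u=np.array([np.cos(a),np.sin(a)])
        if u@away<0.1: continue
        rr=np.arange(.100,.130,.0005);P=np.stack([c[0]+rr*u[0],c[1]+rr*u[1],np.full(len(rr),.028)],-1)
        px=proj(P,m).astype(np.float32)
        s=cv2.remap(S,px[:,:1].copy(),px[:,1:].copy(),cv2.INTER_LINEAR)[:,0]
        s=np.convolve(s,np.ones(5)/5,'valid');g=s[6:]-s[:-6];i=np.argmin(g)
        if g[i]<-40: out.append(px[i+5])
    return np.array(out)
E={n:edges(np.load(n+'0.npz')['im'],M[n]) for n in('top','scene')}
E['w']=edges(cv2.imread('pics/wrist6.png')[...,::-1].copy(),m6)
print({k:len(v) for k,v in E.items()})
z=lambda s,o,*q:[((a+.5)/s-.5+o[0],(b+.5)/s-.5+o[1]) for a,b in q]
# (cam, state, [A,B,C] ball px or None, knob, tongue tip centre)
O=[('top',0,z(3,(170,110),(357,131),(554,178),(415,324)),z(3,(170,110),(353,245))[0],z(5,(260,150),(199,477))[0]),
('scene',0,z(3,(170,90),(238,174),(406,110),(413,245)),z(3,(170,90),(309,273))[0],z(4,(220,110),(388,536))[0]),
('top',1,[*z(5,(260,150),(100,206)),None,*z(5,(260,150),(430,284))],z(5,(260,150),(248,305))[0],None),
('scene',1,z(4,(220,110),(193,248),(195,69),(425,156)),z(4,(220,110),(331,283))[0],None),
('w',1,z(2.5,(70,30),(491,297),(269,574),(95,237)),z(2.5,(70,30),(317,207))[0],z(2.5,(70,30),(367,83))[0])]
# order A(+48),B(-72),C(168)
# state1: A=109,B=-11,C=-131
def cam(n,x):
    k=['top','scene','w'].index(n);d=x[8+6*k:14+6*k];m=dict(M[n]);m['position']=np.array(m['position'])+d[:3]*.001
    m['attitude']=np.array(m['attitude'])@Ro.from_rotvec(d[3:]*.001).as_matrix();return m
def pol(x,r,a,zz): return np.array([x[0]+r*np.cos(a),x[1]+r*np.sin(a),zz])
def res(x):
    o=[]
    for n,st,balls,kn,tg in O:
        m=cam(n,x);th=x[2+st]
        for b,off in zip(balls,(0,-120,120)):
            if b is not None:o+=list((proj(pol(x,.09,th+np.radians(off),.22),m)-b)/.5)
        o+=list((proj(pol(x,x[5],x[6+st],.174),m)-kn)/.5)
        if tg is not None:o+=list((proj(pol(x,.155,x[4],.008),m)-tg)/.8)
    for n,e in E.items():
        q=ray(e,.028,cam(n,x));rr=np.hypot(q[:,0]-x[0],q[:,1]-x[1])-.115
        o+=list(np.tanh(rr/.003)*.003/.002/3)
    o+=list(np.tile([1/2]*3+[1/3]*3,3)*x[8:])
    return np.array(o)
x0=np.r_[.5215,.047,np.radians([47.7,109,170.5]),.068,np.radians([108,169]),np.zeros(18)]
f=least_squares(res,x0);x=f.x
cov=np.linalg.inv(f.jac.T@f.jac);sd=np.sqrt(np.diag(cov))
print('axis',x[:2].round(4),'tray0,1,tongue',np.degrees(x[2:5]).round(2),'sd',np.degrees(sd[2:5]).round(2),'mill r',x[5].round(4),'ang',np.degrees(x[6:8]).round(2),np.degrees(sd[6:8]).round(2))
print('corr',x[8:].reshape(3,6).round(1),'cost',f.cost)
print('pocket err',np.degrees(x[4]-x[3])-60,'mill err',np.degrees(x[4]-x[7]))
i=0
for n,st,balls,kn,tg in O:
    k=2*(sum(b is not None for b in balls)+1+(tg is not None));print(n,st,f.fun[i:i+k].round(1));i+=k
E
python3 ba.py
```

```text
{'top': 42, 'scene': 6, 'w': 34}
axis [0.5207 0.0477] tray0,1,tongue [ 47.67 107.95 171.51] sd [0.35 0.21 0.42] mill r 0.0699 ang [109.8  170.02] [0.77 0.45]
corr [[ 0.   0.5 -0.3 -0.6 -1.  -0.3]
 [ 0.1 -0.5 -0.1  0.5  0.4  0.6]
 [-0.1  0.  -0.4  0.5 -0.   0.1]] cost 13.020672394178543
pocket err 3.5597238362556 mill err 1.492893240128136
top 0 [ 0.1  0.3 -1.   0.1  0.1 -0.7  0.1  0.4 -0.4  1. ]
scene 0 [ 0.4 -0.6 -0.6  1.4  0.9  1.9  0.  -1.1  0.9  0.4]
top 1 [ 0.4 -0.2 -0.2 -0.2  0.2  0.2]
scene 1 [-0.3 -0.1  0.3 -0.8 -1.3  0.   0.  -1. ]
w 1 [-0.4  0.1  0.  -0.   0.2  0.4  0.4 -0.5  0.3 -0.3]
```

```bash
python3 -m jog '[{"tx":0,"ty":0,"tz":30,"ax":0.008,"ay":-0.013,"az":0},{"tx":0,"ty":0,"tz":30,"ax":0,"ay":0,"az":0},{"tx":0,"ty":0,"tz":30,"ax":0,"ay":0,"az":0},{"tx":0,"ty":0,"tz":25,"ax":0,"ay":0,"az":0},{"tx":0,"ty":0,"tz":20,"ax":0,"ay":0,"az":0},{"tx":0,"ty":0,"tz":10,"ax":0,"ay":0,"az":0},{"tx":0,"ty":0,"tz":0,"ax":0,"ay":0,"az":0}]'; python3 st.py 92 .0715 .202
```

```text
t: 10.45
position: [0.5295, 0.1111, 0.186]
ee_rot: [[-0.998, 0.062, -0.023], [0.063, 0.998, -0.008], [0.023, -0.009, -1.0]]
force: [0.3, -0.3, -0.5]
opening: -0.0003
[ 0.382  0.6   -0.951  2.02   0.634  0.879  0.582]
r 0.0646 phi 82.9 y ang 86.4
to target tool mm [ 11.3   6.6 -15.9] tilt [-0.023 -0.008 -1.   ]
```

```bash
python3 -m jog '[{"tx":0,"ty":3,"tz":-8,"ax":-0.009,"ay":-0.022,"az":0},{"tx":0,"ty":3,"tz":-6,"ax":0,"ay":0,"az":0},{"tx":0,"ty":0,"tz":0,"ax":0,"ay":0,"az":0}]'; python3 st.py 92 .0715 .202
```

```text
t: 10.7
position: [0.5294, 0.1179, 0.2006]
ee_rot: [[-0.998, 0.062, -0.002], [0.062, 0.998, 0.001], [0.002, 0.001, -1.0]]
force: [0.3, 0.4, 0.4]
opening: 0.0002
[ 0.391  0.575 -0.97   2.019  0.622  0.875  0.582]
r 0.0713 phi 83.6 y ang 86.4
to target tool mm [10.4 -0.1 -1.4] tilt [-0.002  0.001 -1.   ]
```

Approach to the former contact position, then creep.

```bash
python3 -m jog '[{"tx":4,"ty":0,"tz":0,"ax":0,"ay":0,"az":-0.01},{"tx":4,"ty":0,"tz":0,"ax":0,"ay":0,"az":-0.01},{"tx":2,"ty":0,"tz":0,"ax":0,"ay":0,"az":0},{"tx":0,"ty":0,"tz":0,"ax":0,"ay":0,"az":0}]'; python3 st.py 94 .0715 .202
```

```text
t: 11.03
position: [0.5209, 0.1201, 0.2055]
ee_rot: [[-0.999, 0.04, 0.007], [0.04, 0.999, 0.002], [-0.007, 0.002, -1.0]]
force: [1.0, 0.7, -0.3]
opening: 0.0003
[ 0.398  0.558 -0.985  2.037  0.62   0.866  0.593]
r 0.0731 phi 90.5 y ang 87.7
to target tool mm [ 4.4 -2.   3.5] tilt [ 0.007  0.002 -1.   ]
```

```bash
python3 -m jog '[{"tx":2,"ty":-1,"tz":2,"ax":0,"ay":0.005,"az":-0.01},{"tx":2,"ty":-0.5,"tz":1,"ax":0,"ay":0,"az":-0.01},{"tx":1,"ty":0,"tz":0,"ax":0,"ay":0,"az":0},{"tx":0,"ty":0,"tz":0,"ax":0,"ay":0,"az":0}]'; python3 st.py 94 .0715 .202; python3 - <<'E'
from h import *
im,d=get_image('scene');cv2.imwrite('pics/scene7.png',im[...,::-1])
a=cv2.imread('pics/scene7.png')[110:260,220:350];cv2.imwrite('pics/s7z.png',cv2.resize(a,None,fx=4,fy=4,interpolation=cv2.INTER_CUBIC))
E
```

```text
t: 11.37
position: [0.5179, 0.1192, 0.2037]
ee_rot: [[-1.0, 0.018, 0.008], [0.018, 1.0, 0.004], [-0.008, 0.004, -1.0]]
force: [0.8, 0.9, 0.8]
opening: -0.0001
[ 0.404  0.559 -0.99   2.046  0.626  0.86   0.609]
r 0.0723 phi 92.8 y ang 89.0
to target tool mm [ 1.4 -0.9  1.7] tilt [ 0.008  0.004 -1.   ]
```

View pics/s7z.png

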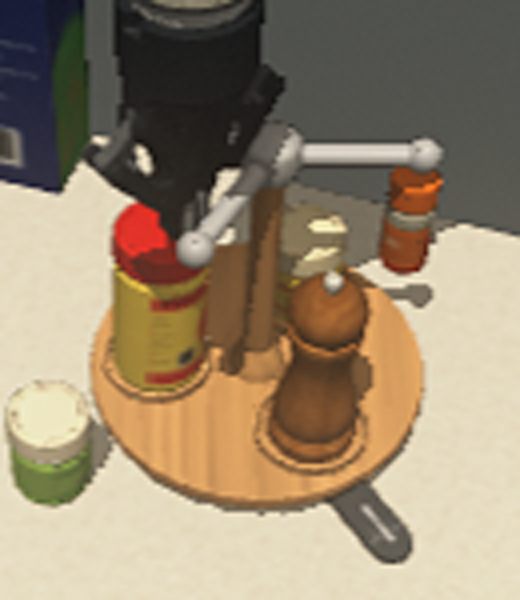

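```bash
python3 -m jog '[{"tx":1.5,"ty":0,"tz":0.5,"ax":0,"ay":0.005,"az":-0.01},{"tx":0.5,"ty":0,"tz":0,"ax":0,"ay":0,"az":0},{"tx":0,"ty":0,"tz":0,"ax":0,"ay":0,"az":0}]'; python3 st.py 94 .0715 .202; python3 - <<'E'
from h import *
im,d=get_image('scene');cv2.imwrite('pics/scene8.png',im[...,::-1])
A=[cv2.imread(f'pics/scene{k}.png')[160:220,255:325] for k in (6,7,8)]
g=[a.astype(np.float32) for a in A]
T=cv2.imread('pics/scene6.png')[176:210,288:314]
for k in (6,7,8):
    I=cv2.imread(f'pics/scene{k}.png')[165:225,275:330];up=lambda q:cv2.resize(q,None,fx=8,fy=8,interpolation=cv2.INTER_CUBIC)
    Rr=cv2.matchTemplate(up(I),up(T),cv2.TM_CCOEFF_NORMED);_,v,_,l=cv2.minMaxLoc(Rr);print(k,v,np.array(l)/8)
E
```

```text
t: 11.67
position: [0.5169, 0.1194, 0.2033]
ee_rot: [[-1.0, 0.008, 0.004], [0.008, 1.0, 0.005], [-0.004, 0.005, -1.0]]
force: [0.4, 0.9, 0.7]
opening: 0.0005
[ 0.407  0.562 -0.994  2.045  0.625  0.864  0.619]
r 0.0725 phi 93.7 y ang 89.6
to target tool mm [ 0.3 -1.   1.3] tilt [ 0.004  0.005 -1.   ]
6 0.999570906162262 [13. 11.]
7 0.9691511988639832 [13.375 11.   ]
8 0.9514553546905518 [13.625 11.   ]
```

```bash
python3 -m jog '[{"tx":-6,"ty":0,"tz":0,"ax":0,"ay":0,"az":0},{"tx":-8,"ty":0,"tz":0,"ax":0,"ay":0,"az":0},{"tx":-3,"ty":0,"tz":-4,"ax":0,"ay":0,"az":0},{"tx":0,"ty":0,"tz":-20,"ax":0,"ay":0,"az":0},{"tx":0,"ty":0,"tz":-30,"ax":0,"ay":0,"az":0},{"tx":0,"ty":0,"tz":-30,"ax":0,"ay":0,"az":0},{"tx":0,"ty":0,"tz":-30,"ax":0,"ay":0,"az":0},{"tx":0,"ty":0,"tz":-30,"ax":0,"ay":0,"az":0},{"tx":0,"ty":0,"tz":0,"ax":0,"ay":0,"az":0},{"tx":0,"ty":0,"tz":0,"ax":0,"ay":0,"az":0}]'; python3 - <<'E'
from h import *
m=camera_model('wrist');im,d=get_image('wrist');cv2.imwrite('pics/wrist9.png',im[...,::-1]);np.save('m9.npy',m,allow_pickle=True)
for n in('scene','top'):
    im,d=get_image(n);cv2.imwrite(f'pics/{n}9.png',im[...,::-1])
w=cv2.imread('pics/wrist9.png')[30:270,70:370];cv2.imwrite('pics/w9z.png',cv2.resize(w,None,fx=2.5,fy=2.5,interpolation=cv2.INTER_CUBIC))
b=cv2.imread('pics/top9.png')[150:260,260:370];cv2.imwrite('pics/t9z.png',cv2.resize(b,None,fx=5,fy=5,interpolation=cv2.INTER_CUBIC))
a=cv2.imread('pics/scene9.png')[110:260,220:350];cv2.imwrite('pics/s9z.png',cv2.resize(a,None,fx=4,fy=4,interpolation=cv2.INTER_CUBIC))
E
```

```text
t: 12.55
position: [0.5336, 0.1172, 0.3514]
ee_rot: [[-1.0, 0.008, -0.012], [0.008, 1.0, 0.003], [0.012, 0.003, -1.0]]
force: [-0.4, -0.1, -0.4]
opening: 0.0003
```

View pics/w9z.png

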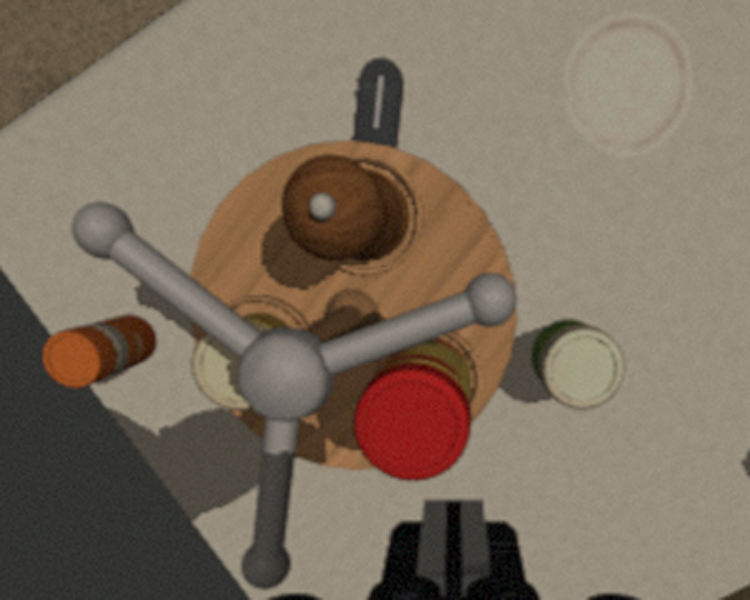

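View pics/t9z.png

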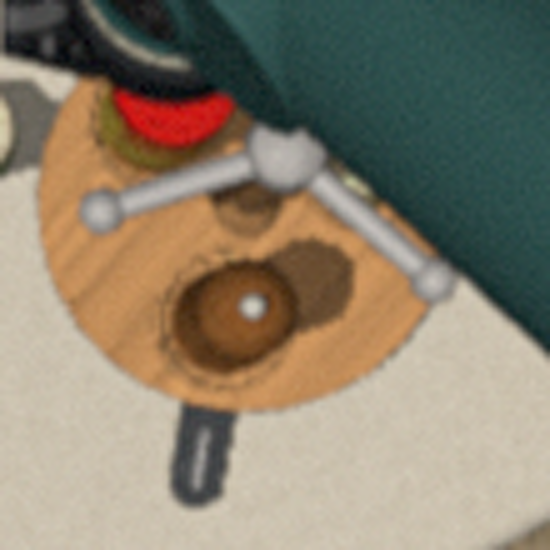

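View pics/s9z.png

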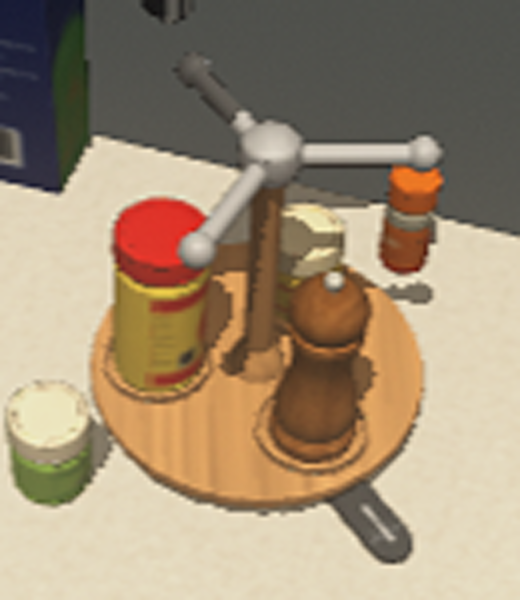

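```bash
python3 - <<'E'
s=open('ba.py').read()
s=s.replace("m6.npy","m9.npy").replace("wrist6","wrist9")
i=s.index("('top',1,");j=s.index("# order")
s=s[:i]+"""('top',1,[*z(5,(260,150),(101,211)),None,*z(5,(260,150),(433,278))],z(5,(260,150),(253,307))[0],None),
('scene',1,z(4,(220,110),(197,249),(194,69),(425,153)),z(4,(220,110),(333.5,282))[0],None),
('w',1,z(2.5,(70,30),(491,299),(266,563),(102,229)),z(2.5,(70,30),(321,207))[0],z(2.5,(70,30),(380,82))[0])]
"""+s[j:]
open('ba9.py','w').write(s)
E
python3 ba9.py
```

```text
{'top': 42, 'scene': 6, 'w': 31}
axis [0.5215 0.0484] tray0,1,tongue [ 47.68 109.5  171.36] sd [0.35 0.22 0.42] mill r 0.0694 ang [109.68 171.7 ] [0.78 0.46]
corr [[ 0.2  0.6 -0.4  0.1 -1.5  0.2]
 [ 0.4 -0.4 -0.1  0.5 -0.6 -0.1]
 [-0.6 -0.2 -0.7  1.3 -0.   0.3]] cost 16.526893471503442
pocket err 1.8643400067221947 mill err -0.34053739784356557
top 0 [-0.   0.3 -1.1  0.1  0.  -0.7  0.4  0.2 -0.5  1. ]
scene 0 [ 0.6 -0.7 -0.4  1.3  1.   1.9  0.3 -1.4  0.8  0.5]
top 1 [ 0.5 -0.2 -0.   0.7 -0.1 -0.7]
scene 1 [-0.3  0.1 -0.7 -0.3 -1.3  0.1  0.1 -1.5]
w 1 [-1.   0.1 -0.3  0.6  1.   0.7  0.4 -1.4  0.2 -0.8]
```

```bash
python3 -m jog '[{"tx":0,"ty":5,"tz":-15,"ax":0,"ay":0,"az":0.02},{"tx":0,"ty":5,"tz":-15,"ax":0,"ay":0,"az":0.02},{"tx":0,"ty":5,"tz":-15,"ax":0,"ay":0,"az":0.02},{"tx":0,"ty":0,"tz":0,"ax":0,"ay":0,"az":0},{"tx":0,"ty":0,"tz":0,"ax":0,"ay":0,"az":0}]'; python3 st.py 90 .07 .4; python3 - <<'E'
from h import *
im,d=get_image('scene');cv2.imwrite('pics/s10.png',im[...,::-1])
o=cv2.imread('pics/scene9.png');print(np.abs(o.astype(int)-im[...,::-1])[170:240,240:330].mean())
for t in('olive_pot','spice_jar','mug'):print(t,np.round(look_for(t,'scene')[0]['pixel']))
print(sense()['dq'].round(3))
E
```

```text
t: 13.12
position: [0.53, 0.1289, 0.3876]
ee_rot: [[-0.997, 0.068, -0.031], [0.068, 0.998, -0.002], [0.031, -0.004, -1.0]]
force: [-0.9, 0.0, -1.4]
opening: -0.0006
[ 0.52   0.403 -1.134  1.779  0.369  1.235  0.785]
r 0.0823 phi 84.1 y ang 86.1
to target tool mm [  8.  -12.5 -12.1] tilt [-0.031 -0.002 -1.   ]
1.282169312169312
olive_pot [232. 220.]
spice_jar [322. 164.]
mug [193. 326.]
[ 0.003 -0.003 -0.001 -0.006 -0.003  0.004 -0.001]
```

View pics/s10.png

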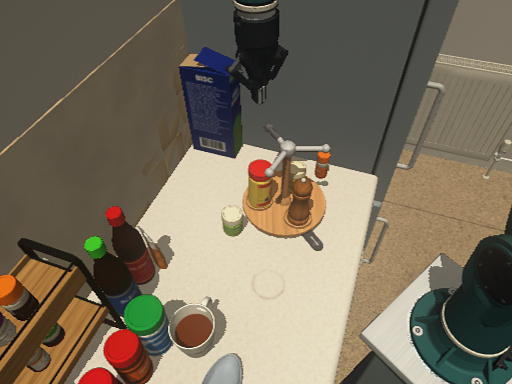

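The picture shows the hand clear above the carousel and the mill standing in line with the tongue (knob about (303,180), tongue about (313,240)). The bystanders have not moved.

```bash
python3 -c "
from rig import r
print(r.sign_off())"
```

```text
the job is handed in; nothing more can be done
None
```

I turned the carousel about 62° anticlockwise by pushing one arm of the handle with the shut fingers. After a 1.5° corrective nudge I raised the hand to 0.39 m and handed the job in at about 13 s.

- **Mill position:** a fit over all three cameras puts the mill's centre 0.3° past the tongue line. That is about 0.4 mm, with an uncertainty of about 0.5°.
- **Checks that disagreed:** the mill sits slightly off-centre in its pocket, so the pocket itself is about 1.9° (2.2 mm) short of the line. I centred on the mill. The cameras taken one by one differed by 1–2° before the joint fit.
- **Gentleness:** the force readings between moves stayed under 3 N. The mill and jars were not touched.
- **Bystanders:** the olive pot and spice jar show no movement in the last picture. The network's point for the mug differed by 4 pixels from the first reading, but the mug looks unmoved and the hand never went near it.

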